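Close the bench caliper on a bearing

ROBOT

A 6-joint arm with a two-finger parallel gripper is mounted at the origin on a cart in front of the work surface, level with it; the furniture and walls round the work are solid. World frame = base frame: x ahead of the robot, y to its left, z up, the work surface at z = 0. Lengths are in mm, angles in rad, forces in N, time in s.
With the tool pointing down it reaches from about 325 to 900 mm from the base axis. Payload 3.5 kg.
Tool frame: the origin (TCP) lies midway between the tips of the shut fingers; the grasp point (between the pads) lies 19 mm behind it (grasp_offset is the distance from the TCP to the grasp point, in mm); z points along the fingers, x is the direction in which the jaws open and shut, and the axes are right-handed (so a half turn about z gives the same grasp; the last joint's range is limited). The gripper opens to 85 mm and grips with 20 to 120 N. Pads are 22 mm wide; open, the fingers measure 114 mm over their backs; the gripper's body (76 mm by 85 mm) begins 54 mm behind the grasp point. The pads swing forward as they close: fully open they stand 13 mm farther back than shut.
Start: joints at [1.06, 0.276, -0.026, 1.268, 0, 1.467], TCP at [247.875, 573.742, 231.313] pointing down, gripper open.
Joint ranges: [-3.12, 3.12], [-0.85, 1.88], [-1.08, 1.24], [-1.95, 2.15], [-1.57, 1.53], [-3.14, 3.14]. Speed limits (rad/s): [2.57, 2.57, 3.14, 3.14, 3.14, 3.14].

INTERFACE

Orientations are given as a unit quaternion [x, y, z, w].
In Python, from bench import sense, get_image, hand_in, grasp_offset gives the robot as it stands.
- The arm moves only by the tool arm_command, never from a script. Its arguments are lists of equal length, an entry for each row: "offset": the shift along the tool's x, y, z in mm, a list of three; "turn": the turn about the tool's z in degrees; "claw": the finger opening in mm, from 0 to 85.4. A call has 1 to 20 rows; each row shifts and turns the pose as measured when the row begins, along the tool's axes as they then stand; what a row does not reach is not made up. A row lasts 1/12 s, in which the tool goes at most 41.7 mm and 7.16 degrees, less where a joint would pass 70% of its speed; a pose out of reach is approached as far as the arm can. A call with a gripper value outside its range is refused whole. The fingers move at their own pace and stop on an object; "squeeze" is the grip in N (left out, the last holds). Time passes only in rows, so rows that do not move let the fingers close. It gives the time, the measured TCP pose, the force and the opening at its end, in the units of the state.
- sense(): the state, without advancing time (a new reading comes with each control period).
- get_image(name): name is "scene" or "top"; returns a dict with "color" (480x640x3 uint8, blue, green, red), "depth" (480x640 float32, mm along the optical axis (not along the pixel's ray), 0 where there is no reading), "fx", "fy", "cx", "cy" (pixels), "pose" (4x4, takes a point from camera to world coordinates). Camera axes: x right, y down, z forward; pixel columns grow to the right and rows downward; lengths in mm; the calibration is good to about 2 mm. A picture is of the moment at which its call begins.
- hand_in(): hands the job in, once; it reports no verdict.
The state is a dict: "time_s": time; "qpos": joint angles; "joint_velocities": joint speeds; "joint_torque": joint torques, N m; "position": TCP position; "tool_rot": TCP orientation; "wrist_force": force on the tool from outside, world axes, zero at the start; "ft_torque": the same for the moment, N m; "opening": opening from 0.0 (shut) to 1.0 (fully open).
Only numpy, scipy, OpenCV 4.12 (cv2) and the standard library are available. Lean on these libraries where they do the work, as an engineer would, in place of code of your own. Each camera call takes 0.05 s, during which the arm holds its last target.

TASK

Take the ball bearing and lay it (do not drop it) flat on the caliper's base plate between the open jaws, close in to the beam with no more than a centimetre of space left. Then slide the moving jaw shut by its thumb block until the bearing is pinched snugly between both jaws, pressing the bearing with about 7 newtons for a moment and never so hard (12 N or more) that the jaw tilts visibly, and let go with the bearing still pinched so that the caliper can be read. Leave the things lying around it alone.

Things in the scene. Friction and masses are not known exactly. Their poses are not given: they have to be found in the camera images.
- bearing: The only ball bearing on the bench: a plain steel ring-shaped disc, 52 mm outside diameter, 15 mm high, 0.10 to 0.20 kg, lying flat. Origin at the centre of its underside, z up.
- caliper: Steel bench caliper, fixed. Origin on the bench under the beam's centre line, midway along; z up. Grey base plate 8 mm thick, 320 mm along y, x -104 to +30 mm. Beam along y, x -8 to +8, top 26 mm above the bench. Both jaws reach from it to x -78, 8 to 28 mm above the bench. The fixed jaw, clamped near the +y end at no exact mark, has its face at y +91 to +109; the moving jaw closes towards +y.
- jaw: Moving jaw with its carriage (60 mm along the beam, 36 mm wide, top 34 mm above the bench). Origin at bench level on the beam's centre line, 30 mm behind (-y of) its face; axes as the caliper's. It has springy play about the vertical, 10 N m/rad: pressing a part 40 mm off the centre line with 7 N tilts it 0.03 rad; 12 N tilts it 0.05 rad, too much.
- thumb_block (a point): Centre of the top of the black ribbed thumb block on the carriage: 22 mm along the beam (caliper y), 30 mm across it (x), standing 30 mm proud of the carriage (34 to 64 mm above the bench). Push its -y face towards +y to close, or pinch it.
- jaw_slide (a joint): Position of the moving jaw, m: the distance of its face from caliper y = +100 mm, growing as it opens, up to 0.145. It starts 0.126 to 0.140; closed on the bearing it is 0.043 to 0.061, depending on where the fixed jaw is clamped, which must be felt. The carriage slides with about 3 N of dry friction (damping 4 N per m/s) and stays where it is left.
- tape_measure: Yellow tape measure, 35x75x67 mm, a bystander; origin at the centre of its underside.
- big_bolt: Large steel bolt, 112 mm long, lying; a bystander; origin at the centre of its underside.
- nut_a: Steel hexagon nut, 32 mm; a bystander; origin at the centre of its underside.
Mind the look-alikes: they are no part of the job. Leave any purple or yellow look-alike of the bearing alone.

How it is judged (in metres and radians):
On the way, in this order (a step that is already met when the one before it is completed fails the run):
1. the bearing lies flat and released on the base plate between the open jaws, close to the beam (x of bearing in the frame of caliper between -0.05 and -0.03 m and z of bearing in the frame of caliper between 0.006 and 0.0105 m and angle between bearing's own z axis and vertical below 0.05 rad and contact force between the fingers and bearing below 0.1 N and y of bearing in the frame of caliper below 0.0845 m and value of joint jaw_slide above 0.065 m and linear speed of bearing below 0.02 m/s), for 0.2 s.
2. the moving jaw presses the bearing with at least 5 N (contact force between jaw and bearing above 5 N and value of joint jaw_slide below 0.063 m), for 0.2 s.
At the end, for the whole second after the job is handed in: The bearing lies flat on the base plate, at rest and released, its centre 30 to 50 mm from the beam's centre line, pinched between the two jaws (the moving jaw still bears on it with more than 0.3 N, its slide at 41 to 63 mm), the moving jaw straight within 0.03 rad (x of bearing in the frame of caliper between -0.05 and -0.03 m and z of bearing in the frame of caliper between 0.006 and 0.0105 m and angle between bearing's own z axis and vertical below 0.05 rad and y of bearing in the frame of caliper between 0.0635 and 0.0845 m and value of joint jaw_slide between 0.041 and 0.063 m and contact force between jaw and bearing above 0.3 N and angle between the x axis of jaw and the x axis of caliper, either way round below 0.03 rad and linear speed of bearing below 0.01 m/s and contact force between the fingers and bearing below 0.1 N); the robot touches nothing.
It fails at once if the moving jaw tilts more than 0.055 rad (angle between the x axis of jaw and the x axis of caliper, either way round above 0.055 rad).
It fails at once if the jaw presses the bearing with more than 13 N (contact force between jaw and bearing above 13 N).
It fails at once if the bearing is dropped (linear speed of bearing above 0.5 m/s and contact force between the fingers and bearing below 0.1 N).
It fails at once if the tape measure, bolt or nut is moved by more than 2 cm (distance of any of tape_measure, big_bolt, nut_a from where it was at the start of the episode above 0.02 m).
It also fails if it takes over 69 s, if anything falls off the work surface, if the arm or the gripper's body presses on something with over 40 N, if the wrist force passes 120 N, or if a joint passes its speed limit or range.

## Working session

There is one attempt and no reset: what is moved stays moved. The work goes in short steps, Python scripts to look and compute and a tool call to move; the robot and the scene stay as the last step left them, time stands still between calls to the robot, and variables do not carry over. Pictures are saved under pics/ and viewed, and the job is handed in when it is done.

Besides the shell and the picture viewer there is one more tool, called after "Request:" by a JSON object that holds its "fn" and its "kwargs", one argument or row to a line. arm_command: Moves the arm, as the interface text tells. Its arguments: {"type":"object","properties":{"offset":{"type":"array"},"turn":{"type":"array"},"claw":{"type":"array"},"squeeze":{"type":"number"}},"required":["offset","turn","claw"]}

```bash
mkdir -p pics; ls; python3 - <<'E'
from bench import sense,get_image,grasp_offset
import cv2,numpy as np
print(sense(),grasp_offset if not callable(grasp_offset) else grasp_offset())
for n in("scene","top"):
    d=get_image(n);cv2.imwrite(f"pics/{n}0.png",d["color"]);np.savez(f"{n}0.npz",**d)
    print(n,d["fx"],d["fy"],d["cx"],d["cy"],np.round(d["pose"],3).tolist())
E
```

```text
pics
{'time_s': 0.0, 'qpos': array([ 1.05959121e+00,  2.77144960e-01, -2.78893231e-02,  1.26797767e+00,
       -5.77586203e-06,  1.46739087e+00]), 'joint_velocities': array([ 0.00194991, -0.00142158, -0.00048102, -0.00094399, -0.00014499,
        0.0009205 ]), 'joint_torque': array([ 1.32050664e-03, -4.45504189e+01,  2.95204371e+01,  1.62130839e-02,
       -1.53928590e-04,  1.02070373e-06]), 'position': array([247.50287904, 573.06400936, 230.14827817]), 'tool_rot': array([ 8.35640074e-01,  5.49276287e-01, -9.82270744e-04,  5.12254751e-04]), 'wrist_force': array([-0.41192654, -0.64298144,  0.38552109]), 'ft_torque': array([-0.00610737,  0.01540555, -0.0020114 ]), 'opening': 0.9977361971782645} 18.700000000000003
scene 610.3989264510748 610.3989264510748 317.7747324741839 245.98181776089294 [[-0.831, -0.289, 0.475, -94.468], [-0.555, 0.461, -0.692, 1273.194], [-0.019, -0.839, -0.543, 865.269], [0.0, 0.0, 0.0, 1.0]]
top 507.45340323952604 507.45340323952604 313.38313039503174 238.41417626988232 [[0.027, -0.997, 0.067, 510.194], [-1.0, -0.026, 0.003, 251.108], [-0.001, -0.067, -0.998, 1112.621], [0.0, 0.0, 0.0, 1.0]]
```

View pics/scene0.png

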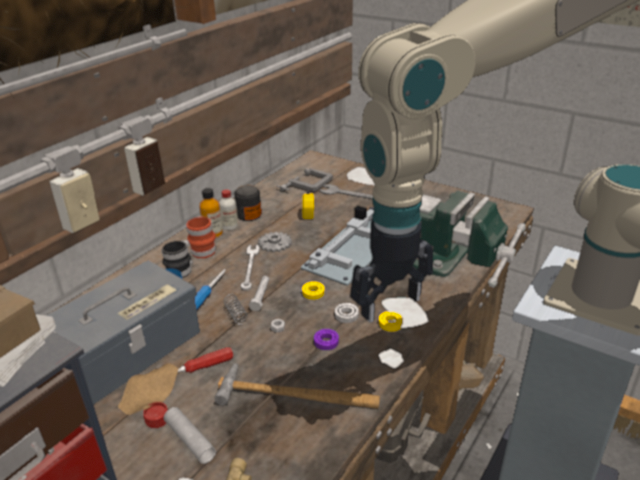

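View pics/top0.png

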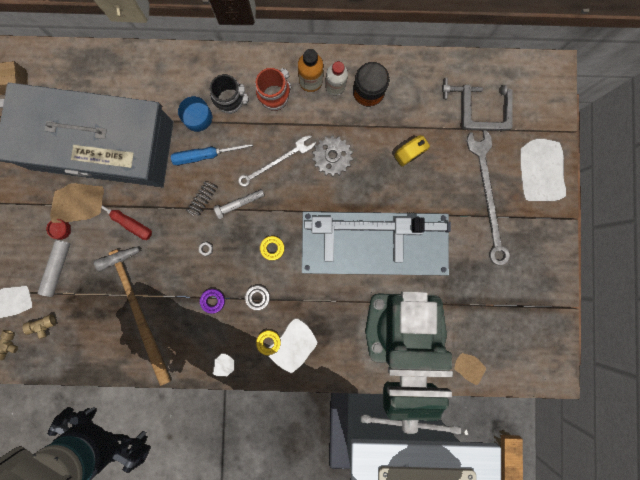

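```bash
cat >h.py <<'E'
import cv2,numpy as np
def ray(d,u,v,z):
    P=d["pose"];r=P[:3,:3]@np.array([(u-d["cx"])/d["fx"],(v-d["cy"])/d["fy"],1]);o=P[:3,3]
    return o+r*(z-o[2])/r[2]
def proj(d,p):
    P=d["pose"];c=P[:3,:3].T@(np.asarray(p,float)-P[:3,3]);return c[0]/c[2]*d["fx"]+d["cx"],c[1]/c[2]*d["fy"]+d["cy"]
def zoom(d,u0,v0,u1,v1,f,name):
    cv2.imwrite(name,cv2.resize(d["color"][v0:v1,u0:u1],None,fx=f,fy=f,interpolation=cv2.INTER_CUBIC))
E
python3 - <<'E'
from h import *
d=np.load("top0.npz")
zoom(d,295,205,455,280,5,"pics/z1.png"); zoom(d,190,230,310,360,4,"pics/z2.png")
for u,v in[(257,297),(240,330),(320,265),(350,225),(335,245),(418,224),(398,245)]:
    z=d["depth"][v,u]; P=d["pose"];print(u,v,z,(P[:3,:3]@np.array([(u-d["cx"])/d["fx"]*z,(v-d["cy"])/d["fy"]*z,z])+P[:3,3]).round(1))
E
```

```text
257 297 1108.6581 [453.3 374.4  -1.9]
240 330 1106.1721 [380.7 409.3  -4.2]
320 265 1102.398 [526.6 238.7   8.8]
350 225 1093.0155 [614.1 176.5  23.9]
335 245 1109.1937 [571.2 207.    4.9]
418 224 1053.0046 [616.1  38.2  63.7]
398 245 1088.8735 [573.7  72.7  25. ]
```

View pics/z1.png

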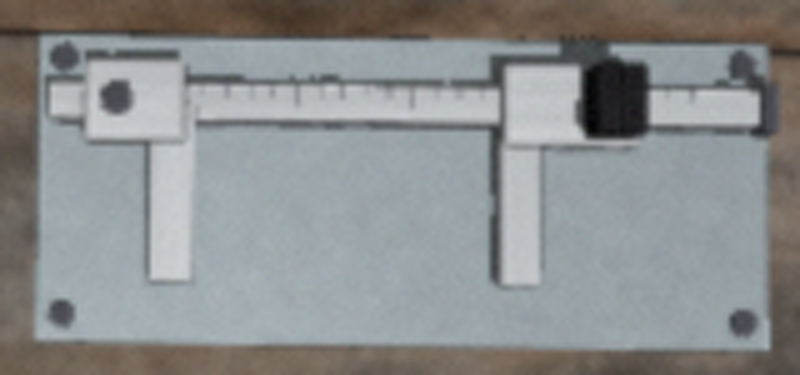

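View pics/z2.png

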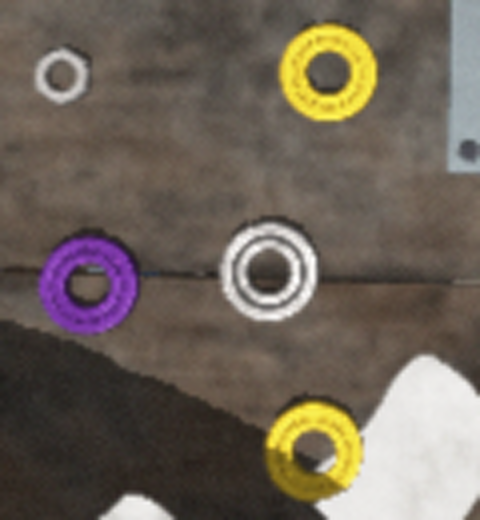

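```bash
python3 - <<'E'
from h import *
d=np.load("top0.npz");g=d["color"]
# plate corners from zoom picture (z1 px /5 + offset), at z=8
C=[(40,36),(767,44),(768,350),(36,340)]
W=[ray(d,295+(u+.5)/5-.5,205+(v+.5)/5-.5,8) for u,v in C]
print(np.round(W,1).tolist(),[np.linalg.norm(W[i]-W[(i+1)%4]).round(1) for i in range(4)])
hsv=cv2.cvtColor(g,cv2.COLOR_BGR2HSV)
m=((g.min(2)>95)&(g[...,0].astype(int)-g[...,2]>4)).astype(np.uint8)
m[:, :290]=0;m[:,460:]=0;m[:205]=0;m[285:]=0
m=cv2.morphologyEx(m,cv2.MORPH_CLOSE,np.ones((15,15)))
c=max(cv2.findContours(m,0,1)[0],key=cv2.contourArea);r=cv2.minAreaRect(c);b=cv2.boxPoints(r)
print(r);W=np.array([ray(d,u,v,8) for u,v in b]);print(W.round(1).tolist())
c0=W.mean(0);print("centre",c0,[np.linalg.norm(W[i]-W[(i+1)%4]).round(1) for i in range(4)])
# bearing
m=((hsv[...,1]<40)&(hsv[...,2]>120)).astype(np.uint8)
m[:,:235]=0;m[:,278:]=0;m[:275]=0;m[320:]=0
c=max(cv2.findContours(m,0,1)[0],key=cv2.contourArea);print(cv2.minEnclosingCircle(c),cv2.fitEllipse(c))
(u,v),_,_=cv2.fitEllipse(c);print("bearing",ray(d,u,v,15))
for n,p in dict(fixface=(190,215),fixface2=(190,280),movface=(500,215),movface2=(500,280)).items(): print(n,ray(d,295+(p[0]+.5)/5-.5,205+(p[1]+.5)/5-.5,28).round(1))
print("thumb",ray(d,295+614/5,205+99/5,64).round(1))
s=np.load("scene0.npz");g=s["color"];hsv=cv2.cvtColor(g,cv2.COLOR_BGR2HSV)
zoom(s,250,170,450,340,4,"pics/z3.png")
print(proj(s,ray(d,u,v,15)))
E
```

```text
[[641.9, 279.8, 8.0], [646.8, -38.4, 8.0], [513.2, -40.0, 8.0], [509.1, 277.8, 8.0]] [np.float64(318.2), np.float64(133.6), np.float64(317.8), np.float64(132.8)]
((375.181396484375, 243.07681274414062), (146.4595947265625, 61.11603927612305), 0.7742201685905457)
[[509.0, 278.4, 8.0], [642.5, 280.3, 8.0], [646.6, -40.2, 8.0], [513.2, -39.5, 8.0]]
centre [577.80810365 119.74079025   8.        ] [np.float64(133.5), np.float64(320.5), np.float64(133.4), np.float64(317.9)]
((256.5, 297.8333435058594), 12.527852058410645) ((256.5984191894531, 297.8403015136719), (23.77838706970215, 24.141944885253906), 176.20338439941406)
bearing [452.36956175 373.32037588  15.        ]
fixface [564.2 212.9  28. ]
fixface2 [536.4 212.3  28. ]
movface [567.7  80.4  28. ]
movface2 [539.9  79.9  28. ]
thumb [614.4  38.7  64. ]
(np.float64(345.6646423859148), np.float64(310.0034387854223))
```

View pics/z3.png

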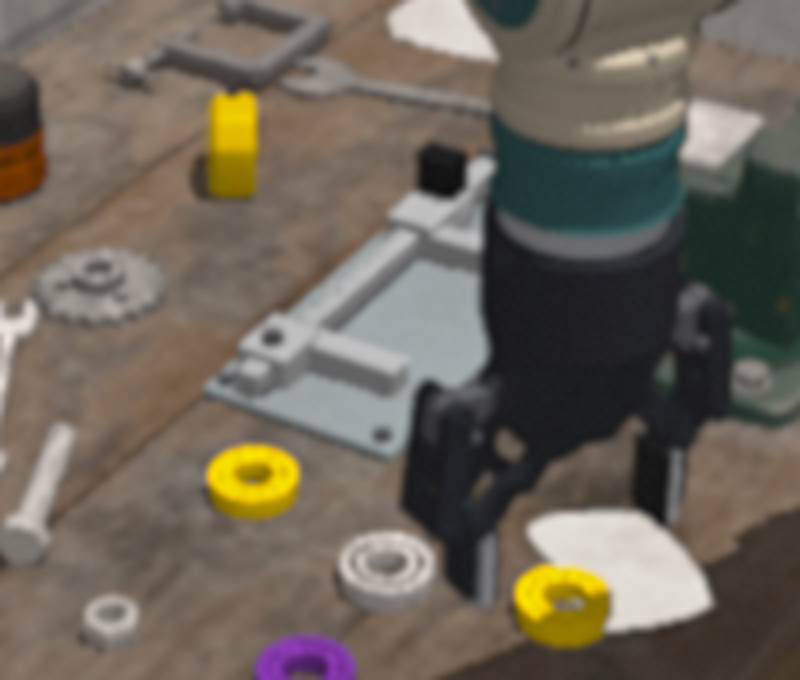

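The top view shows the plain steel bearing at (257,298). The caliper plate spans u 302–450, v 212–274, with the fixed jaw on the left and the thumb block at (418,225). The scene view agrees on the bearing, at (346,310).

Request:
{"fn": "arm_command", "kwargs": {
  "offset": [
    [0, 0, 0],
    [0, 0, 0],
    [0, 0, 0],
    [0, 0, 0],
    [-13.5, 13.5, 0],
    [-13.5, 13.5, 0],
    [-13.5, 13.5, 0],
    [-13.5, 13.5, 0],
    [-13.5, 13.5, 0],
    [-13.5, 13.5, 0],
    [-13.5, 13.5, 0],
    [-13.5, 13.5, 0],
    [-13.5, 13.5, 0],
    [-13.5, 13.5, 0],
    [-13.5, 13.5, 0],
    [-13.5, 13.5, 0],
    [-13.5, 13.5, 0],
    [-13.5, 13.5, 0],
    [-13.5, 13.5, 0],
    [0, 0, 0]
  ],
  "turn": [-6, -6, -6, -6, 0, 0, 0, 0, 0, 0, 0, 0, 0, 0, 0, 0, 0, 0, 0, 0],
  "claw": [85, 85, 85, 85, 85, 85, 85, 85, 85, 85, 85, 85, 85, 85, 85, 85, 85, 85, 85, 85],
  "squeeze": 30
}}

```text
time_s: 1.77
position: [459.3, 363.0, 217.1]
tool_rot: [0.694, 0.72, -0.013, 0.001]
wrist_force: [-0.5, 0.3, -0.5]
opening: 0.999
```

```bash
cat >>h.py <<'E'
O=np.array([614.8,120.2]);YX=np.array([1,.013]);YY=np.array([-.013,1])
def need(target,ang=90.75):
    from bench import sense
    s=sense();from scipy.spatial.transform import Rotation as R
    M=R.from_quat(s["tool_rot"]).as_matrix();p=s["position"]
    a=np.degrees(np.arctan2(M[1,0],M[0,0]))
    print("t",round(s["time_s"],2),"p",p.round(1),"ang",a.round(2),"z",M[:,2].round(4),"F",s["wrist_force"].round(2),"op",round(s["opening"],3))
    print("need tool",(M.T@(np.array(target)-p)).round(2),"turn",(a-ang).round(2))
    print("cal pos",((p[:2]-O)@YX).round(1),((p[:2]-O)@YY).round(1))
E
python3 -c "
from h import *
need([452.4,373.3,1])"
```

```text
t 1.77 p [459.3 363.  217.1] ang 92.17 z [-0.017  -0.0199 -0.9997] F [-0.49  0.27 -0.55] op 0.999
need tool [ 14.67  -2.68 215.9 ] turn 1.42
cal pos -152.3 244.9
```

Request:
{"fn": "arm_command", "kwargs": {
  "offset": [
    [0, 0, 0],
    [0, 0, 0]
  ],
  "turn": [0, 0],
  "claw": [85, 85]
}}

```text
time_s: 1.93
position: [458.9, 362.2, 216.0]
tool_rot: [0.694, 0.72, -0.014, 0.0]
wrist_force: [-0.4, 0.7, 1.2]
opening: 0.995
```

```bash
python3 -c "
from h import *
need([452.4,373.3,1])"
```

```text
t 1.93 p [458.9 362.2 216. ] ang 92.05 z [-0.0195 -0.0204 -0.9996] F [-0.42  0.67  1.23] op 0.995
need tool [ 15.54  -1.79 214.83] turn 1.3
cal pos -152.7 244.0
```

Request:
{"fn": "arm_command", "kwargs": {
  "offset": [
    [5, -1, 34],
    [5, -1, 34],
    [5, 0, 34],
    [0, 0, 34],
    [0, 0, 34]
  ],
  "turn": [1.3, 0, 0, 0, 0],
  "claw": [85, 85, 85, 85, 85]
}}

```text
time_s: 2.35
position: [459.2, 384.1, 51.7]
tool_rot: [0.701, 0.713, -0.002, 0.002]
wrist_force: [-0.1, 0.0, -0.3]
opening: 0.992
```

```bash
python3 -c "
from h import *
need([452.4,373.3,1])"
```

```text
t 2.35 p [459.2 384.1  51.7] ang 90.95 z [ 3.0e-04 -5.3e-03 -1.0e+00] F [-0.09  0.01 -0.25] op 0.992
need tool [-10.47  -7.02  50.8 ] turn 0.2
cal pos -152.1 266.0
```

Request:
{"fn": "arm_command", "kwargs": {
  "offset": [
    [-4, -3, 15],
    [-4, -3, 15],
    [-2, -1, 10]
  ],
  "turn": [0.2, 0, 0],
  "claw": [85, 85, 85]
}}

```text
time_s: 2.6
position: [444.3, 373.3, 3.1]
tool_rot: [0.701, 0.714, -0.008, 0.0]
wrist_force: [-0.5, 0.1, -0.2]
opening: 0.997
```

```bash
python3 -c "
from h import *
need([452.4,373.3,1])
from bench import get_image
d=get_image('top');zoom(d,190,230,310,360,4,'pics/z4.png')
d=get_image('scene');zoom(d,250,200,450,370,4,'pics/z5.png')
need([452.4,373.3,1])
"
```

```text
t 2.6 p [444.3 373.3   3.1] ang 91.06 z [-0.0104 -0.0109 -0.9999] F [-0.52  0.08 -0.16] op 0.997
need tool [-0.12  8.14  2.02] turn 0.31
cal pos -167.2 255.3
t 2.7 p [444.2 372.9   3.2] ang 91.03 z [-0.0112 -0.0116 -0.9999] F [-0.16 -0.41  0.95] op 0.995
need tool [0.28 8.23 2.12] turn 0.28
cal pos -167.3 254.9
```

View pics/z5.png

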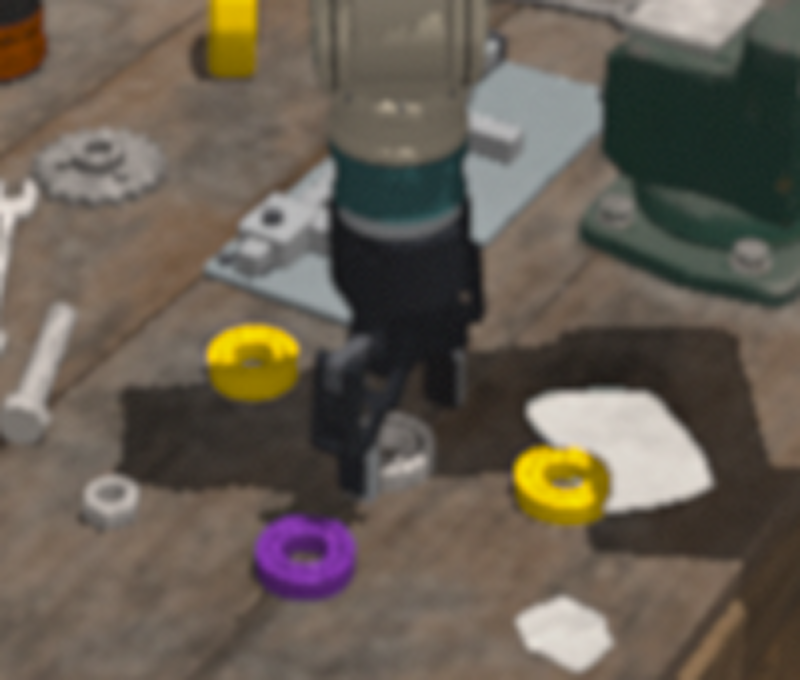

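The fingers straddle the bearing, with its visible part around (395,455) in the zoomed view. I'll shift 8 mm along tool y and close.

Request:
{"fn": "arm_command", "kwargs": {
  "offset": [
    [0, 4, 0.5],
    [0, 4.5, 0],
    [0, 0, 0]
  ],
  "turn": [0.2, 0, 0],
  "claw": [85, 85, 85]
}}

```text
time_s: 2.95
position: [455.4, 375.8, 5.5]
tool_rot: [0.701, 0.713, -0.005, 0.001]
wrist_force: [-0.2, 0.5, 0.7]
opening: 0.995
```

```bash
python3 -c "
from h import *
need([452.4,373.3,1])"
```

```text
t 2.95 p [455.4 375.8   5.5] ang 90.91 z [-0.0064 -0.0083 -0.9999] F [-0.25  0.5   0.75] op 0.995
need tool [-2.43 -3.05  4.59] turn 0.16
cal pos -156.0 257.7
```

Request:
{"fn": "arm_command", "kwargs": {
  "offset": [
    [-1, -1, 2],
    [-1, -1, 1.5],
    [0, 0, 0],
    [0, 0, 0]
  ],
  "turn": [0, 0, 0, 0],
  "claw": [85, 70, 62, 60]
}}

```text
time_s: 3.28
position: [457.8, 376.1, 6.0]
tool_rot: [0.702, 0.712, -0.001, 0.001]
wrist_force: [0.2, 0.2, 0.2]
opening: 0.699
```

```bash
python3 -c "
from h import *
need([452.4,373.3,1])"
```

```text
t 3.28 p [457.8 376.1   6. ] ang 90.86 z [ 0.0011 -0.0031 -1.    ] F [0.24 0.17 0.23] op 0.699
need tool [-2.72 -5.47  5.02] turn 0.11
cal pos -153.7 258.0
```

Request:
{"fn": "arm_command", "kwargs": {
  "offset": [
    [-1, -2, 2],
    [-0.5, -1.5, 2],
    [0, 0, 1]
  ],
  "turn": [0, 0, 0],
  "claw": [60, 60, 60]
}}

```text
time_s: 3.53
position: [454.6, 374.7, 1.5]
tool_rot: [0.702, 0.712, 0.0, 0.002]
wrist_force: [-0.3, 0.2, -0.4]
opening: 0.702
```

```bash
python3 -c "
from h import *
need([452.4,373.3,1])"
```

```text
t 3.53 p [454.6 374.7   1.5] ang 90.85 z [ 0.0024 -0.0022 -1.    ] F [-0.27  0.25 -0.43] op 0.702
need tool [-1.35 -2.18  0.5 ] turn 0.1
cal pos -156.9 256.6
```

Well placed; close on it.

Request:
{"fn": "arm_command", "kwargs": {
  "offset": [
    [-0.5, -1, 0],
    [0, 0, 0],
    [0, 0, 0],
    [0, 0, 0]
  ],
  "turn": [0, 0, 0, 0],
  "claw": [52, 45, 45, 45],
  "squeeze": 30
}}

```text
time_s: 3.87
position: [453.1, 373.8, 1.5]
tool_rot: [0.702, 0.712, -0.0, 0.002]
wrist_force: [-0.4, 0.4, 0.1]
opening: 0.581
```

```bash
python3 -c "
from h import *
need([452.4,373.3,1])"
```

```text
t 3.87 p [453.1 373.8   1.5] ang 90.85 z [ 0.0023 -0.003  -1.    ] F [-0.38  0.44  0.07] op 0.581
need tool [-0.44 -0.74  0.48] turn 0.1
cal pos -158.4 255.7
```

Request:
{"fn": "arm_command", "kwargs": {
  "offset": [
    [0, 0, 0],
    [0, 0, -5],
    [0, 0, -15],
    [0, 0, -25],
    [0, 0, -25],
    [0, 0, -20],
    [0, 0, 0]
  ],
  "turn": [0, 0, 0, 0, 0, 0, 0],
  "claw": [45, 45, 45, 45, 45, 45, 45]
}}

```text
time_s: 4.45
position: [448.9, 371.7, 91.3]
tool_rot: [0.702, 0.712, -0.006, 0.0]
wrist_force: [0.3, 0.4, -0.4]
opening: 0.583
```

```bash
python3 -c "
from h import *
need([452.4,373.3,1])
from bench import get_image
d=get_image('top');zoom(d,190,230,310,360,4,'pics/z6.png')
d=get_image('scene');zoom(d,250,170,450,340,4,'pics/z7.png')
need([452.4,373.3,1])
"
```

```text
t 4.45 p [448.9 371.7  91.3] ang 90.86 z [-0.0075 -0.0085 -0.9999] F [ 0.31  0.35 -0.38] op 0.583
need tool [ 2.34  4.2  90.28] turn 0.11
cal pos -162.6 253.6
t 4.55 p [447.  370.3  87.9] ang 90.86 z [-0.0116 -0.0113 -0.9999] F [-0.14  0.07 -1.99] op 0.579
need tool [ 3.84  6.5  86.76] turn 0.11
cal pos -164.6 252.3
```

View pics/z7.png

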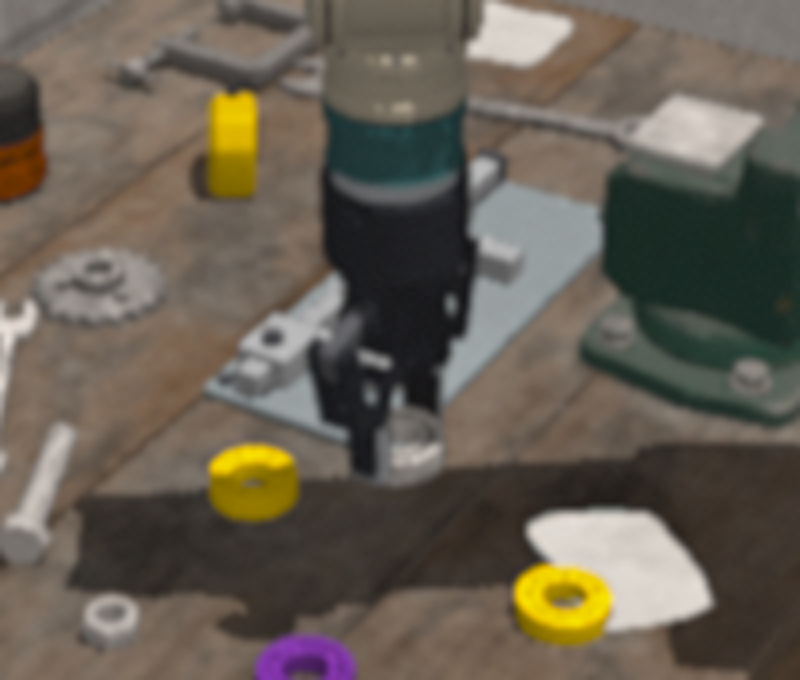

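View pics/z6.png

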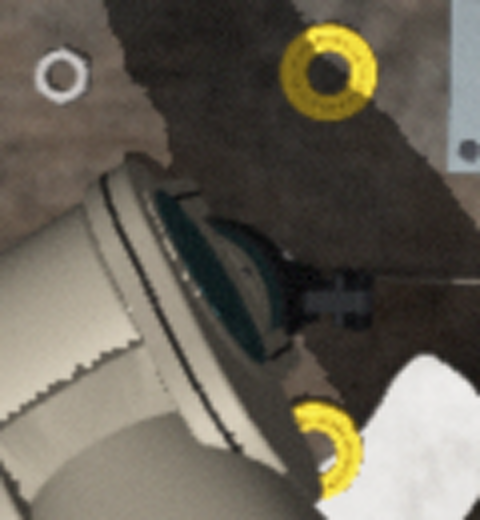

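Bearing is held: in the scene zoom it sits at about (410,445) between the tips, off the bench. Moving over the caliper.

Request:
{"fn": "arm_command", "kwargs": {
  "offset": [
    [-10, 6, -1],
    [-18, 10.5, -1],
    [-18, 10.5, -1],
    [-18, 10.5, -1],
    [-18, 10.5, -1],
    [-18, 10.5, -1],
    [-18, 10.5, -1],
    [-18, 10.5, -1],
    [-18, 10.5, -1],
    [-18, 10.5, -1],
    [-18, 10.5, -1],
    [-10, 6, 0],
    [0, 0, 0]
  ],
  "turn": [0, 0, 0, 0, 0, 0, 0, 0, 0, 0, 0, 0, 0],
  "claw": [45, 45, 45, 45, 45, 45, 45, 45, 45, 45, 45, 45, 45]
}}

```text
time_s: 5.63
position: [557.8, 148.9, 75.0]
tool_rot: [0.701, 0.712, -0.028, -0.008]
wrist_force: [-0.7, 0.3, -0.3]
opening: 0.58
```

```bash
python3 -c "
from h import *
need([574.3,157.7,9.5])"
```

```text
t 5.63 p [557.8 148.9  75. ] ang 90.93 z [-0.0503 -0.0288 -0.9983] F [-0.67  0.31 -0.31] op 0.58
need tool [10.35 19.89 64.27] turn 0.18
cal pos -56.6 29.5
```

Request:
{"fn": "arm_command", "kwargs": {
  "offset": [
    [2, 4, 10],
    [2, 4, 10],
    [2, 4, 10],
    [1, 2, 5]
  ],
  "turn": [0.2, 0, 0, 0],
  "claw": [45, 45, 45, 45]
}}

```text
time_s: 5.97
position: [568.1, 156.1, 33.9]
tool_rot: [0.703, 0.711, -0.029, -0.01]
wrist_force: [-0.6, -0.3, -1.8]
opening: 0.582
```

```bash
python3 -c "
from h import *
need([574.3,157.7,9.5])"
```

```text
t 5.97 p [568.1 156.1  33.9] ang 90.71 z [-0.0547 -0.0278 -0.9981] F [-0.63 -0.26 -1.83] op 0.582
need tool [ 2.14  7.57 24.  ] turn -0.04
cal pos -46.3 36.5
```

Request:
{"fn": "arm_command", "kwargs": {
  "offset": [
    [1, 4, 8],
    [0.5, 3, 7],
    [0, 0.5, 3]
  ],
  "turn": [0, 0, 0],
  "claw": [45, 45, 45]
}}

```text
time_s: 6.22
position: [573.0, 159.7, 11.1]
tool_rot: [0.701, 0.712, -0.031, -0.011]
wrist_force: [-1.0, -0.7, -1.5]
opening: 0.584
```

```bash
python3 -c "
from h import *
need([574.3,157.7,9.5])"
```

```text
t 6.22 p [573.  159.7  11.1] ang 90.94 z [-0.0584 -0.0281 -0.9979] F [-1.05 -0.74 -1.48] op 0.584
need tool [-2.01  1.34  1.58] turn 0.19
cal pos -41.3 40.1
```

Position is good; press down gently to feel the plate.

Request:
{"fn": "arm_command", "kwargs": {
  "offset": [
    [-0.5, 0.5, 0.7],
    [0, 0, 0.7]
  ],
  "turn": [0, 0],
  "claw": [45, 45]
}}

```text
time_s: 6.38
position: [572.6, 159.8, 10.0]
tool_rot: [0.701, 0.713, -0.032, -0.012]
wrist_force: [-1.8, -2.3, 8.3]
opening: 0.583
```

```bash
python3 -c "
from h import *
need([574.3,157.7,9.5])
from bench import get_image
d=get_image('scene');zoom(d,280,150,480,300,4,'pics/z8.png')
"
```

```text
t 6.38 p [572.6 159.8  10. ] ang 91.03 z [-0.061  -0.0289 -0.9977] F [-1.82 -2.34  8.27] op 0.583
need tool [-2.07  1.66  0.47] turn 0.28
cal pos -41.7 40.1
```

View pics/z8.png

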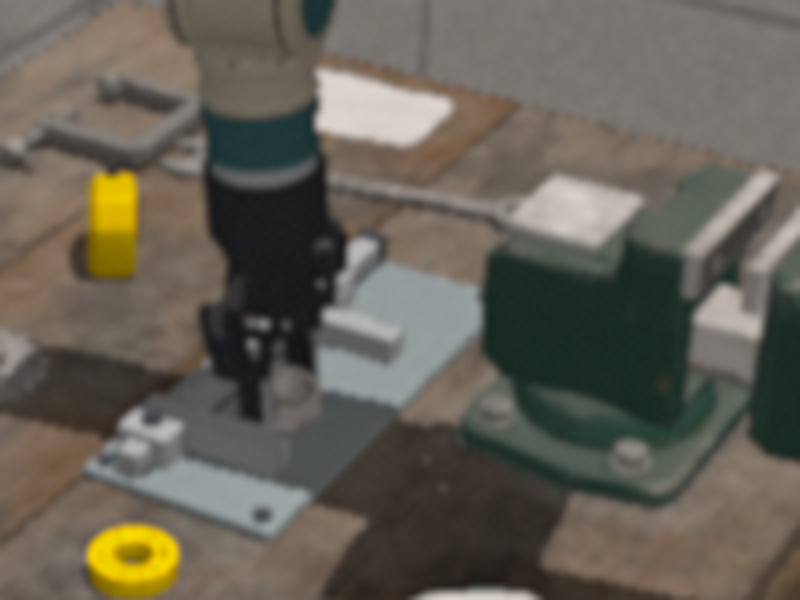

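The bearing rests on the plate (8 N felt); in the zoom it's at (295,395), between the jaws. Releasing.

Request:
{"fn": "arm_command", "kwargs": {
  "offset": [
    [0, 0, 0.4],
    [0, 0, 0],
    [0, 0, 0],
    [0, 0, 0]
  ],
  "turn": [0, 0, 0, 0],
  "claw": [45, 53, 57, 61]
}}

```text
time_s: 6.77
position: [574.3, 160.3, 11.8]
tool_rot: [0.701, 0.713, -0.03, -0.01]
wrist_force: [-0.5, 0.2, 0.9]
opening: 0.71
```

```bash
python3 -c "
from h import *
need([574.3,157.7,9.5])
from bench import get_image
d=get_image('scene');zoom(d,280,150,480,300,4,'pics/z9.png')
"
```

```text
t 6.77 p [574.3 160.3  11.8] ang 91.05 z [-0.057  -0.0285 -0.998 ] F [-0.5   0.17  0.85] op 0.71
need tool [-2.49  0.13  2.38] turn 0.3
cal pos -40.0 40.6
```

View pics/z9.png

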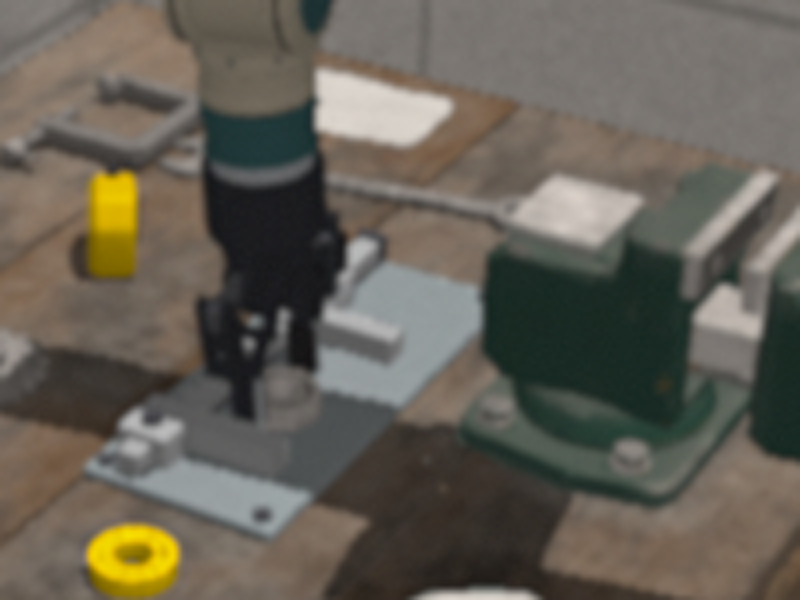

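Released; the bearing lies flat. Lift, shut the fingers and go behind the thumb block.

Request:
{"fn": "arm_command", "kwargs": {
  "offset": [
    [0, 0, -4],
    [0, 0, -8],
    [0, 0, -16],
    [0, 0, -25],
    [0, 0, -25],
    [0, 0, -20],
    [0, 0, 0]
  ],
  "turn": [0, 0, 0, 0, 0, 0, 0],
  "claw": [61, 61, 61, 61, 61, 61, 40]
}}

```text
time_s: 7.4
position: [578.5, 162.9, 114.5]
tool_rot: [0.701, 0.713, -0.032, -0.012]
wrist_force: [0.1, 0.0, 0.1]
opening: 0.587
```

```bash
python3 -c "
from h import *
need([616.3,2,100])
from bench import get_image
d=get_image('top');zoom(d,295,205,455,280,5,'pics/z10.png')
d=get_image('scene');zoom(d,280,150,480,300,4,'pics/z11.png')
"
```

```text
t 7.4 p [578.5 162.9 114.5] ang 91.05 z [-0.0612 -0.029  -0.9977] F [0.13 0.02 0.09] op 0.587
need tool [-161.11   35.96   16.79] turn 0.3
cal pos -35.8 43.2
```

View pics/z11.png

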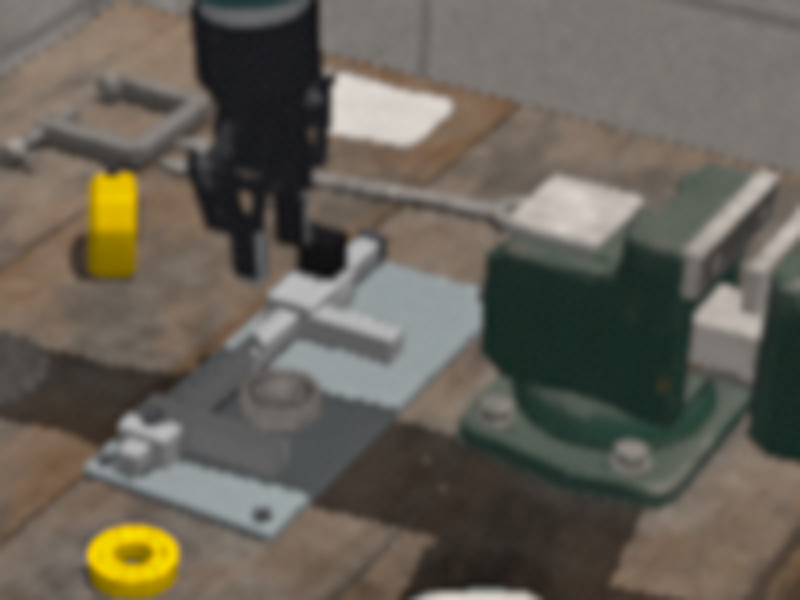

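```bash
python3 -c "
from h import *
d=np.load('scene0.npz')
p=ray(d,280+283/4,150+393/4,23);print(p,(p[:2]-O)@YX,(p[:2]-O)@YY)"
```

```text
[565.32363329 165.00265467  23.        ] -48.893932198926414 45.44584743244925
```

Request:
{"fn": "arm_command", "kwargs": {
  "offset": [
    [-12, 3, -1],
    [-20, 5, -1],
    [-20, 5, -1],
    [-20, 5, -1],
    [-20, 5, -1],
    [-20, 5, -1],
    [-20, 5, -1],
    [-14, 4, 0],
    [0, 0, 0]
  ],
  "turn": [0, 0, 0, 0, 0, 0, 0, 0, 0],
  "claw": [30, 20, 10, 0, 0, 0, 0, 0, 0]
}}

```text
time_s: 8.25
position: [608.3, 5.4, 106.6]
tool_rot: [0.699, 0.713, -0.043, -0.02]
wrist_force: [-0.3, -0.2, 0.6]
opening: 0.0
```

```bash
python3 -c "
from h import *
need([616.3,2,42])"
```

```text
t 8.25 p [608.3   5.4 106.6] ang 91.22 z [-0.0895 -0.0331 -0.9954] F [-0.3  -0.25  0.64] op 0.0
need tool [-1.53 13.69 63.73] turn 0.47
cal pos -8.0 -114.7
```

```bash
python3 -c "
from h import *
from bench import get_image
d=get_image('top');np.savez('top1.npz',**d);zoom(d,295,205,455,280,5,'pics/z12.png')
d=get_image('scene');np.savez('scene1.npz',**d);zoom(d,290,190,400,290,7,'pics/z13.png')
"
```

```text
(no output)
```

View pics/z12.png

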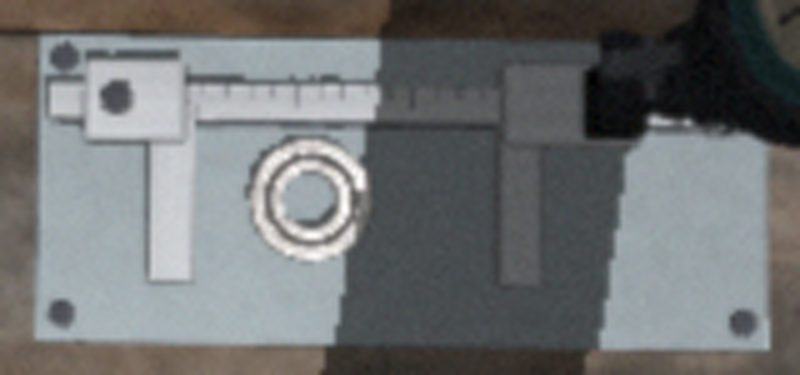

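View pics/z13.png

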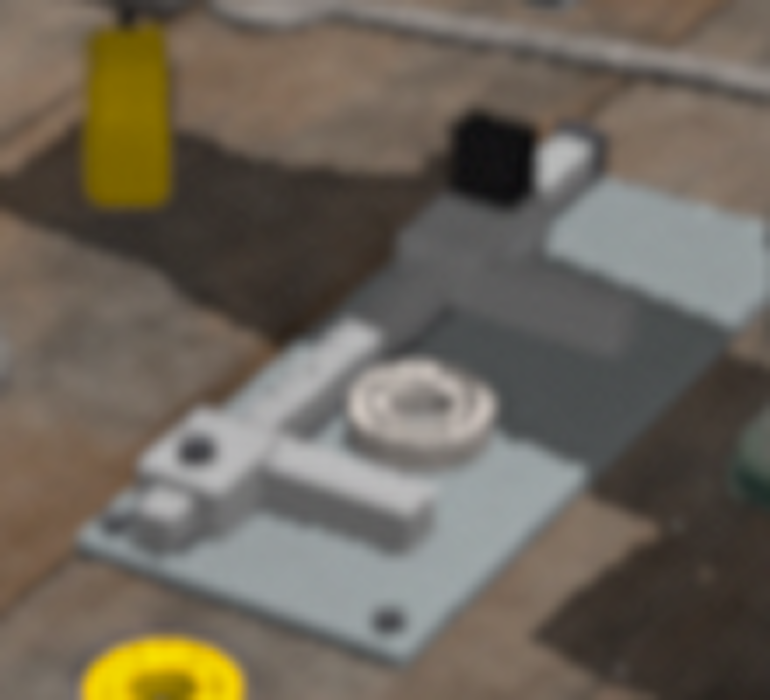

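```bash
python3 -c "
from h import *
d=np.load('top1.npz')
f=lambda u,v,z:ray(d,295+(u+.5)/5-.5,205+(v+.5)/5-.5,z)
def cal(p): return p.round(1),((p[:2]-O)@YX).round(1),((p[:2]-O)@YY).round(1)
print('brg',cal(f(308,199,23)))
print('beam L',cal(f(200,(80+122)/2,26)),cal(f(450,(86+127)/2,26)))
print('jawtips',cal(f(170,281,28)),cal(f(520,285,28)))
print('faces',cal(f(190,220,28)),cal(f(500,220,28)))
s=np.load('scene1.npz');print('brg scene',cal(ray(s,290+422.5/7-.5,190+408.5/7-.5,23)))
print('fixjaw tip mid scene',cal(ray(s,290+425/7-.5,190+490/7-.5,28)))
"
```

```text
brg (array([572.7, 162.2,  23. ]), np.float64(-41.6), np.float64(42.6))
beam L (array([613.5, 209.8,  26. ]), np.float64(-0.2), np.float64(89.6)) (array([614. , 102.3,  26. ]), np.float64(-1.1), np.float64(-17.9))
jawtips (array([535.8, 220.8,  28. ]), np.float64(-77.7), np.float64(101.6)) (array([538. ,  71.4,  28. ]), np.float64(-77.4), np.float64(-47.8))
faces (array([562.1, 212.9,  28. ]), np.float64(-51.5), np.float64(93.4)) (array([565.6,  80.3,  28. ]), np.float64(-49.7), np.float64(-39.2))
brg scene (array([568.2, 164.6,  23. ]), np.float64(-46.1), np.float64(45.1))
fixjaw tip mid scene (array([536.6, 215.2,  28. ]), np.float64(-77.0), np.float64(96.0))
```

```bash
python3 -c "
from h import *
d=np.load('top0.npz')
f=lambda u,v,z:ray(d,295+(u+.5)/5-.5,205+(v+.5)/5-.5,z)
def cal(p): return p.round(1),((p[:2]-O)@YX).round(1),((p[:2]-O)@YY).round(1)
print(cal(f(648,98,64)),cal(f(584,98,64)),cal(f(614,62,64)),cal(f(614,137,64)))
"
```

```text
(array([616. ,  25.4,  64. ]), np.float64(0.0), np.float64(-94.8)) (array([615.3,  52. ,  64. ]), np.float64(-0.4), np.float64(-68.2)) (array([630.7,  39.7,  64. ]), np.float64(14.8), np.float64(-80.7)) (array([599.4,  39.3,  64. ]), np.float64(-16.4), np.float64(-80.7))
```

Request:
{"fn": "arm_command", "kwargs": {
  "offset": [
    [-2, 4, 15],
    [-2, 4, 15],
    [-2, 4, 15],
    [0, 2, 10]
  ],
  "turn": [0.5, 0, 0, 0],
  "claw": [0, 0, 0, 0]
}}

```text
time_s: 8.68
position: [617.1, 3.7, 50.9]
tool_rot: [0.701, 0.712, -0.041, -0.021]
wrist_force: [-0.9, 0.9, 0.1]
opening: 0.003
```

```bash
python3 -c "
from h import *
need([616.3,2,42])"
```

```text
t 8.68 p [617.1   3.7  50.9] ang 91.01 z [-0.0874 -0.0299 -0.9957] F [-0.93  0.93  0.08] op 0.003
need tool [-1.47 -0.02  8.93] turn 0.26
cal pos 0.8 -116.5
```

Request:
{"fn": "arm_command", "kwargs": {
  "offset": [
    [0, 0, 3],
    [3, 0, 2],
    [3, 0, 0],
    [2, 0, 0]
  ],
  "turn": [0, 0, 0, 0],
  "claw": [0, 0, 0, 0]
}}

```text
time_s: 9.02
position: [613.6, 13.5, 42.7]
tool_rot: [0.699, 0.713, -0.044, -0.022]
wrist_force: [0.6, -2.7, -2.4]
opening: -0.003
```

```bash
python3 -c "
from h import *
need([616.3,2,45])
from bench import get_image
d=get_image('scene');zoom(d,290,150,430,270,5,'pics/z14.png')
"
```

```text
t 9.02 p [613.6  13.5  42.7] ang 91.17 z [-0.0932 -0.0327 -0.9951] F [ 0.58 -2.74 -2.39] op -0.003
need tool [-11.59   2.31  -2.22] turn 0.42
cal pos -2.6 -106.7
```

View pics/z14.png

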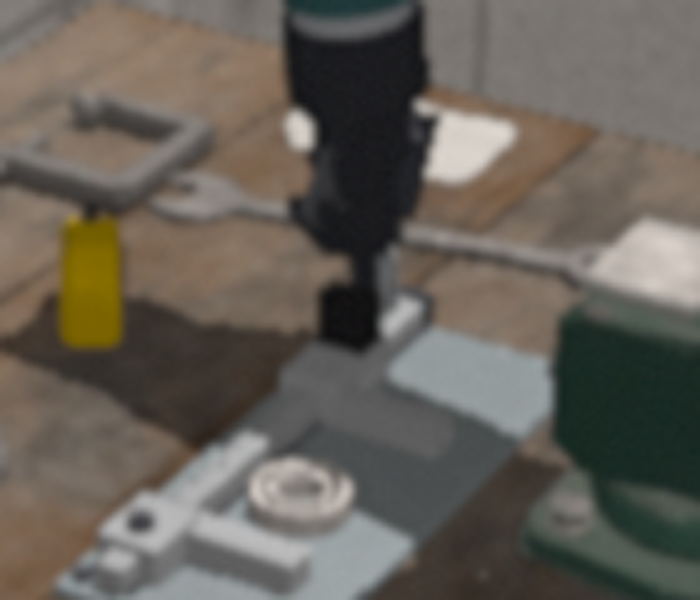

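Finger touches the thumb block (Fy −2.7 N). Pushing.

Request:
{"fn": "arm_command", "kwargs": {
  "offset": [
    [3, 0.8, -0.8],
    [4, 0.6, -0.8],
    [5, 0.5, -0.7],
    [5, 0.5, -0.7],
    [5, 0.5, -0.7],
    [5, 0.5, -0.7],
    [5, 0.5, -0.7],
    [4, 0.5, -0.7],
    [3, 0.5, -0.7]
  ],
  "turn": [0.4, 0, 0, 0, 0, 0, 0, 0, 0],
  "claw": [0, 0, 0, 0, 0, 0, 0, 0, 0]
}}

```text
time_s: 9.82
position: [616.5, 55.7, 48.6]
tool_rot: [0.702, 0.71, -0.047, -0.022]
wrist_force: [-0.3, -3.5, -1.8]
opening: 0.001
```

```bash
python3 -c "
from h import *
need([616.3,2,45])"
```

```text
t 9.82 p [616.5  55.7  48.6] ang 90.74 z [-0.097  -0.0362 -0.9946] F [-0.29 -3.5  -1.84] op 0.001
need tool [-53.51  -0.35   5.55] turn -0.01
cal pos 0.9 -64.5
```

Request:
{"fn": "arm_command", "kwargs": {
  "offset": [
    [3, 0.3, -0.2],
    [3, 0.3, -0.2],
    [3, 0.3, -0.3],
    [3, 0.3, -0.3],
    [3, 0.3, -0.3],
    [3, 0.3, -0.3],
    [2, 0.3, -0.3],
    [1, 0.3, -0.3]
  ],
  "turn": [0, 0, 0, 0, 0, 0, 0, 0],
  "claw": [0, 0, 0, 0, 0, 0, 0, 0]
}}

```text
time_s: 10.48
position: [616.8, 78.8, 49.0]
tool_rot: [0.702, 0.71, -0.049, -0.023]
wrist_force: [-1.1, -4.5, -2.5]
opening: 0.002
```

```bash
python3 -c "
from h import *
need([616.3,2,45])
from bench import get_image
d=get_image('top');zoom(d,295,205,455,280,5,'pics/z15.png')
d=get_image('scene');zoom(d,290,190,400,290,7,'pics/z16.png')
"
```

```text
t 10.48 p [616.8  78.8  49. ] ang 90.77 z [-0.1018 -0.0378 -0.9941] F [-1.09 -4.5  -2.45] op 0.002
need tool [-76.6   -0.8    6.97] turn 0.02
cal pos 1.4 -41.4
```

View pics/z15.png

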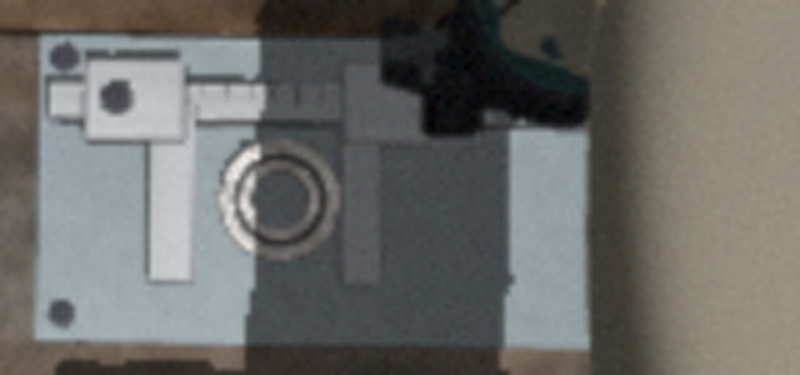

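View pics/z16.png

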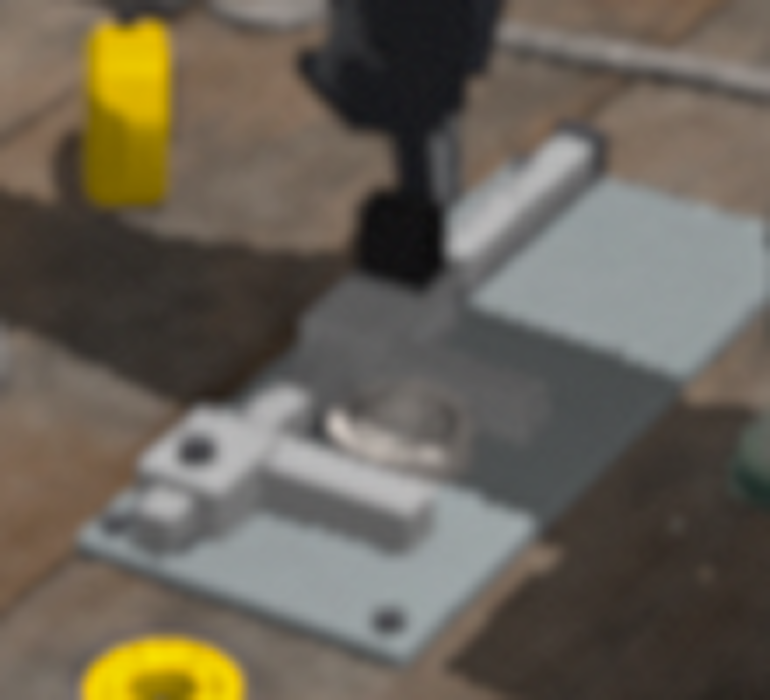

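Bearing is being pushed; top zoom shows about 6 px (≈13 mm) between its left edge (220) and the fixed jaw (190).

Request:
{"fn": "arm_command", "kwargs": {
  "offset": [
    [2, 0.3, -0.3],
    [2, 0.3, -0.3],
    [2, 0.3, -0.3],
    [1, 0.3, -0.3]
  ],
  "turn": [0, 0, 0, 0],
  "claw": [0, 0, 0, 0]
}}

```text
time_s: 10.92
position: [618.2, 85.8, 50.0]
tool_rot: [0.702, 0.71, -0.049, -0.023]
wrist_force: [-1.8, -3.6, -2.0]
opening: -0.0
```

```bash
python3 -c "
from h import *
need([616.3,2,45])"
```

```text
t 10.92 p [618.2  85.8  50. ] ang 90.73 z [-0.1016 -0.038  -0.9941] F [-1.76 -3.56 -1.99] op -0.0
need tool [-83.55  -2.15   8.4 ] turn -0.02
cal pos 3.0 -34.4
```

Request:
{"fn": "arm_command", "kwargs": {
  "offset": [
    [0.9, -0.3, 0.2],
    [0.9, -0.3, 0.2]
  ],
  "turn": [0, 0],
  "claw": [0, 0]
}}

```text
time_s: 11.08
position: [618.2, 87.8, 50.0]
tool_rot: [0.702, 0.71, -0.049, -0.022]
wrist_force: [-1.6, -3.4, -0.3]
opening: -0.001
```

Request:
{"fn": "arm_command", "kwargs": {
  "offset": [
    [0.8, -0.3, 0]
  ],
  "turn": [0],
  "claw": [0]
}}

```text
time_s: 11.17
position: [618.1, 88.6, 50.1]
tool_rot: [0.702, 0.71, -0.049, -0.022]
wrist_force: [-1.6, -4.2, -2.9]
opening: -0.0
```

Request:
{"fn": "arm_command", "kwargs": {
  "offset": [
    [0.6, -0.2, 0]
  ],
  "turn": [0],
  "claw": [0]
}}

```text
time_s: 11.25
position: [618.2, 89.3, 50.1]
tool_rot: [0.702, 0.71, -0.049, -0.022]
wrist_force: [-1.0, -4.0, -3.0]
opening: 0.0
```

Request:
{"fn": "arm_command", "kwargs": {
  "offset": [
    [0.6, -0.2, 0]
  ],
  "turn": [0],
  "claw": [0]
}}

```text
time_s: 11.33
position: [618.1, 89.8, 50.1]
tool_rot: [0.702, 0.71, -0.049, -0.022]
wrist_force: [-1.0, -4.8, -2.0]
opening: -0.001
```

Request:
{"fn": "arm_command", "kwargs": {
  "offset": [
    [0.5, -0.2, 0]
  ],
  "turn": [0],
  "claw": [0]
}}

```text
time_s: 11.42
position: [618.1, 90.3, 50.1]
tool_rot: [0.702, 0.71, -0.048, -0.021]
wrist_force: [-0.5, -4.0, -1.9]
opening: -0.0
```

Request:
{"fn": "arm_command", "kwargs": {
  "offset": [
    [0.5, -0.2, 0]
  ],
  "turn": [0],
  "claw": [0]
}}

```text
time_s: 11.5
position: [618.2, 90.6, 50.2]
tool_rot: [0.702, 0.71, -0.048, -0.021]
wrist_force: [-0.2, -4.0, -1.8]
opening: 0.002
```

Request:
{"fn": "arm_command", "kwargs": {
  "offset": [
    [0.5, -0.2, 0]
  ],
  "turn": [0],
  "claw": [0]
}}

```text
time_s: 11.58
position: [618.2, 90.7, 50.1]
tool_rot: [0.703, 0.71, -0.049, -0.02]
wrist_force: [-0.9, -5.8, -1.8]
opening: -0.004
```

Request:
{"fn": "arm_command", "kwargs": {
  "offset": [
    [0.5, -0.2, 0]
  ],
  "turn": [0],
  "claw": [0]
}}

```text
time_s: 11.67
position: [618.3, 90.7, 50.2]
tool_rot: [0.703, 0.71, -0.049, -0.02]
wrist_force: [-0.4, -5.6, -1.6]
opening: -0.001
```

Request:
{"fn": "arm_command", "kwargs": {
  "offset": [
    [0.5, -0.2, 0]
  ],
  "turn": [0],
  "claw": [0]
}}

```text
time_s: 11.75
position: [618.2, 90.7, 50.2]
tool_rot: [0.703, 0.709, -0.049, -0.019]
wrist_force: [-0.0, -5.4, -1.5]
opening: 0.001
```

Request:
{"fn": "arm_command", "kwargs": {
  "offset": [
    [0.8, -0.2, 0]
  ],
  "turn": [0],
  "claw": [0]
}}

```text
time_s: 11.83
position: [618.3, 90.8, 50.2]
tool_rot: [0.703, 0.709, -0.05, -0.019]
wrist_force: [-0.3, -5.8, -2.0]
opening: -0.0
```

Request:
{"fn": "arm_command", "kwargs": {
  "offset": [
    [0.8, -0.2, 0]
  ],
  "turn": [0],
  "claw": [0]
}}

```text
time_s: 11.92
position: [618.4, 90.8, 50.3]
tool_rot: [0.703, 0.709, -0.05, -0.018]
wrist_force: [-0.1, -5.5, -1.8]
opening: 0.0
```

```bash
python3 -c "
from h import *
need([616.3,2,45])
from bench import get_image
d=get_image('top');zoom(d,295,205,455,280,5,'pics/z17.png')
d=get_image('scene');zoom(d,290,190,400,290,7,'pics/z18.png')
need([616.3,2,45])
"
```

```text
t 11.92 p [618.4  90.8  50.3] ang 90.62 z [-0.0955 -0.0459 -0.9944] F [-0.12 -5.54 -1.82] op 0.0
need tool [-88.49  -2.11   9.51] turn -0.13
cal pos 3.2 -29.4
t 12.02 p [618.4  90.9  50.2] ang 90.62 z [-0.0955 -0.0459 -0.9944] F [ 0.43 -4.97 -2.18] op -0.004
need tool [-88.5   -2.11   9.49] turn -0.13
cal pos 3.2 -29.4
```

View pics/z17.png

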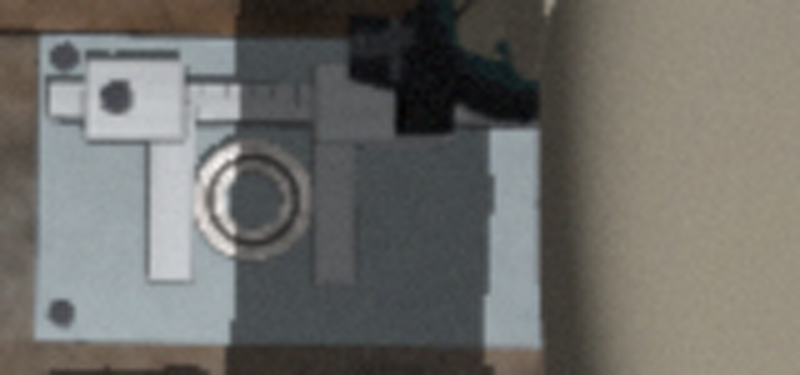

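View pics/z18.png

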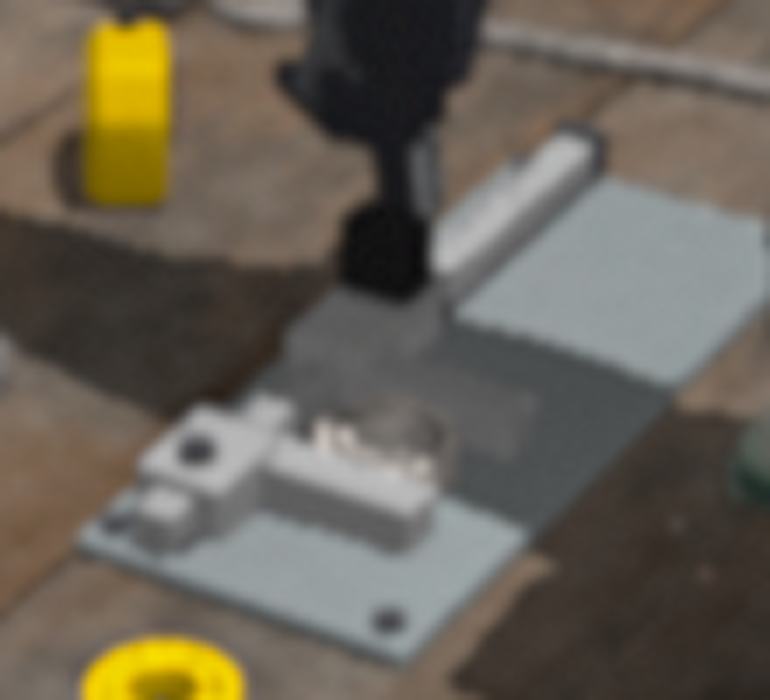

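Contact with the fixed jaw: bearing left edge at u≈193 in the top zoom, fixed face at ≈192, and the finger stalls. Now build force gradually.

Request:
{"fn": "arm_command", "kwargs": {
  "offset": [
    [1.3, -0.2, 0]
  ],
  "turn": [0],
  "claw": [0]
}}

```text
time_s: 12.1
position: [618.4, 91.1, 50.3]
tool_rot: [0.703, 0.709, -0.051, -0.017]
wrist_force: [0.3, -6.5, -1.6]
opening: 0.002
```

Request:
{"fn": "arm_command", "kwargs": {
  "offset": [
    [1.8, -0.2, 0]
  ],
  "turn": [0],
  "claw": [0]
}}

```text
time_s: 12.18
position: [618.6, 91.4, 50.3]
tool_rot: [0.704, 0.709, -0.052, -0.015]
wrist_force: [-1.2, -8.5, -2.4]
opening: -0.004
```

Request:
{"fn": "arm_command", "kwargs": {
  "offset": [
    [1.8, -0.2, 0]
  ],
  "turn": [0],
  "claw": [0]
}}

```text
time_s: 12.27
position: [618.7, 91.5, 50.4]
tool_rot: [0.704, 0.708, -0.053, -0.014]
wrist_force: [-1.0, -8.8, -1.3]
opening: -0.002
```

Request:
{"fn": "arm_command", "kwargs": {
  "offset": [
    [1.8, -0.2, 0]
  ],
  "turn": [0],
  "claw": [0]
}}

```text
time_s: 12.35
position: [618.7, 91.4, 50.5]
tool_rot: [0.704, 0.708, -0.054, -0.012]
wrist_force: [-1.2, -8.6, -2.1]
opening: -0.004
```

Request:
{"fn": "arm_command", "kwargs": {
  "offset": [
    [2.3, -0.2, 0]
  ],
  "turn": [0],
  "claw": [0]
}}

```text
time_s: 12.43
position: [618.7, 91.6, 50.5]
tool_rot: [0.704, 0.708, -0.056, -0.01]
wrist_force: [-0.3, -10.0, -1.5]
opening: 0.002
```

Request:
{"fn": "arm_command", "kwargs": {
  "offset": [
    [2.4, -0.2, 0]
  ],
  "turn": [0],
  "claw": [0]
}}

```text
time_s: 12.52
position: [618.8, 91.7, 50.6]
tool_rot: [0.705, 0.707, -0.057, -0.008]
wrist_force: [-0.4, -10.3, -2.1]
opening: 0.005
```

Request:
{"fn": "arm_command", "kwargs": {
  "offset": [
    [2.4, -0.2, 0]
  ],
  "turn": [0],
  "claw": [0]
}}

```text
time_s: 12.6
position: [618.8, 91.6, 50.7]
tool_rot: [0.705, 0.707, -0.059, -0.006]
wrist_force: [-1.1, -10.3, -0.9]
opening: -0.001
```

Request:
{"fn": "arm_command", "kwargs": {
  "offset": [
    [2.6, -0.2, 0],
    [2.6, -0.2, 0]
  ],
  "turn": [0, 0],
  "claw": [0, 0]
}}

```text
time_s: 12.77
position: [618.8, 91.6, 50.9]
tool_rot: [0.706, 0.705, -0.063, -0.002]
wrist_force: [-1.0, -10.4, -0.9]
opening: -0.004
```

Request:
{"fn": "arm_command", "kwargs": {
  "offset": [
    [2.6, -0.2, 0],
    [2.6, -0.2, 0]
  ],
  "turn": [0, 0],
  "claw": [0, 0]
}}

```text
time_s: 12.93
position: [618.8, 91.5, 51.0]
tool_rot: [0.707, 0.704, -0.067, 0.002]
wrist_force: [-0.5, -10.7, -0.5]
opening: -0.003
```

Held about 10.5 N on the thumb block, so about 7 N on the bearing. Now back off.

Request:
{"fn": "arm_command", "kwargs": {
  "offset": [
    [-1, 0, 0],
    [-2, 0, 0],
    [-4, 0, 0],
    [-6, 0, -0.5],
    [-6, 0, -0.5],
    [-4, 0, -0.5],
    [0, 0, -10],
    [0, 0, -20],
    [-5, 0, -25],
    [-10, 0, -25],
    [-15, -8, -25],
    [-20, -10, -15],
    [-20, -10, -5],
    [-10, 0, 0]
  ],
  "turn": [0, 0, 0, 0, 0, 0, 0, 0, 0, 0, 0, 0, 0, 0],
  "claw": [0, 0, 0, 0, 0, 0, 0, 0, 0, 0, 0, 0, 0, 0]
}}

```text
time_s: 14.1
position: [605.7, 3.1, 201.3]
tool_rot: [0.705, 0.707, -0.058, 0.001]
wrist_force: [-0.3, -0.6, -0.1]
opening: -0.0
```

```bash
python3 -c "
from h import *
need([616.3,2,45])
from bench import get_image
d=get_image('top');np.savez('top2.npz',**d);zoom(d,295,205,455,280,5,'pics/z19.png')
d=get_image('scene');zoom(d,290,190,400,290,7,'pics/z20.png')
"
```

```text
t 14.1 p [605.7   3.1 201.3] ang 90.32 z [-0.0816 -0.0835 -0.9932] F [-0.29 -0.58 -0.14] op -0.0
need tool [ 11.85  23.33 154.5 ] turn -0.43
cal pos -10.6 -117.0
```

View pics/z19.png

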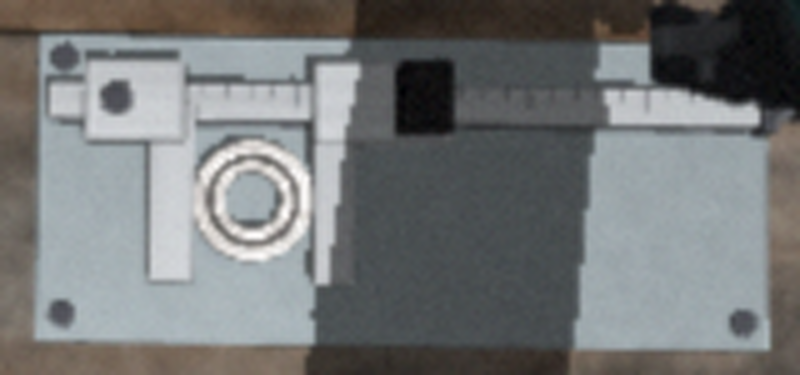

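View pics/z20.png

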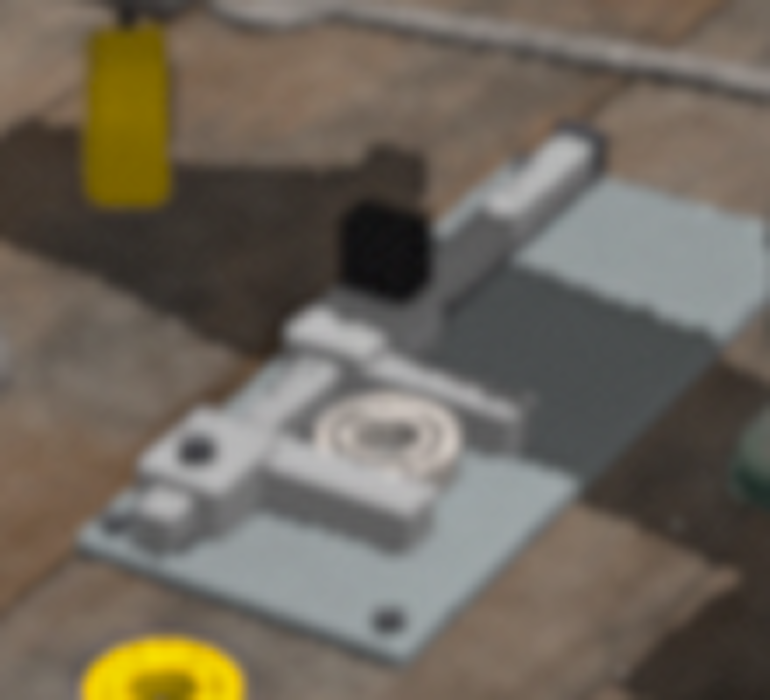

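```bash
python3 -c "
from h import *
d=np.load('top2.npz')
f=lambda u,v,z:ray(d,295+(u+.5)/5-.5,205+(v+.5)/5-.5,z)
a=f(191,210,28);b=f(313,210,28);print('gap',a[1]-b[1]);p=f(253,200,23);print('brg',(p[:2]-O)@YX,(p[:2]-O)@YY,'face',(b[:2]-O)@YY)
from bench import hand_in
print(hand_in())"
```

```text
gap 52.185262379710196
brg -42.30818483086634 66.2010593696956 face 40.79119849248582
the job is handed in; nothing more can be done
None
```

The bearing is pinched between the caliper jaws and the job is handed in; no verdict was reported.

**What I did:** I gripped the steel bearing and laid it on the base plate, feeling about 8 N as it touched down, then opened the fingers and lifted away. With the fingers shut, I pushed the thumb block until the jaw stalled against the bearing. I built the push up to about 10.5 N and held it for about half a second. With 3.5 to 4 N of that going to sliding friction, the bearing felt about 6.5 to 7 N. Then I backed off, at 14 s of the 69 s allowed.

**Last checks (top camera):**

| Check | Measured | Allowed |
|---|---|---|
| Gap between the jaw faces | 52.2 mm | bearing is 52 mm |
| Bearing distance from the beam's centre line | about 42 mm | 30 to 50 mm |
| Bearing position along the beam | about 66 mm | 63.5 to 84.5 mm |
| Jaw slide | about 59 mm | 41 to 63 mm |

The bearing looked flat in both views and the robot was clear of everything. The bystanders were never touched on purpose, but I did not measure their positions again.

**Disagreements:**
- **Bearing distance from the beam:** after placing, the angled scene camera put the bearing about 46 mm out, against 42 mm from the top camera. I trusted the top view; both are in range.
- **Jaw slide:** the arm's own travel suggested about 62 mm, against 59 mm from the image.
- **Tool tilt:** the tool slowly drifted to about 0.06 rad of tilt by the time I placed the bearing. The bearing settled flat on release.
- **Force on the bearing:** this is estimated from the wrist reading, not measured directly, including what remains after letting go.

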